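# Stand the bottles in their holders

## Robot

A 6-joint arm with a two-finger parallel gripper is mounted at the origin on the work surface; the furniture and walls round the work are solid. World frame = base frame: x ahead of the robot, y to its left, z up, the work surface at z = 0. Lengths are in m, angles in degrees, forces in N, time in s.
With the tool pointing down it reaches from about 0.25 to 0.725 m from the base axis. Payload 9.7 kg.
Tool frame: the origin (TCP) lies between the finger pads; the fingertips stand 19 mm ahead of it and the grasp point (between the pads) is the TCP; x points along the fingers, y is the direction in which the jaws open and shut, and the axes are right-handed (so a half turn about x gives the same grasp; the last joint's range is limited). The gripper opens to 85 mm and grips with 20 to 120 N. Pads are 22 mm wide; open, the fingers measure 114 mm over their backs; the gripper's body (76 mm by 85 mm) begins 54 mm behind the grasp point. The pads swing forward as they close: fully open they stand 13 mm farther back than shut.
Start: joints at [68.354, 4.979, 10.078, 95.1, 0, 90], TCP at [0.203, 0.511, 0.25] pointing down, gripper open.
Joint ranges: [-179.16, 179.16], [-48.56, 103.87], [-65.8, 70.77], [-126.05, 130.52], [-82.76, 87.17], [-180, 180]. Speed limits (degrees/s): [127.2, 127.2, 147.25, 180, 180, 180].

## Interface

Orientations are given as [roll, pitch, yaw] about the fixed x, y, z axes, in that order (R = Rz(yaw) Ry(pitch) Rx(roll)).
In Python, from workcell import bot gives the robot as it stands. The module is installed in compiled form; this text tells all that it offers.
- The arm moves only by the shell command python3 -m handwheel 'ROWS' [FORCE]. ROWS is JSON, a list of rows, each a list of 7 numbers: the turn, a rotation vector about the tool's x, y, z in degrees, then the shift along the tool's x, y, z in m, then the closure, from -1 (fully open) to 1 (shut), so that 0 is half open. In form: [[ax, ay, az, dx, dy, dz, fingers], ...]. A call has 1 to 20 rows; each row is the pose to reach, as a shift and turn from the pose commanded when the call began, along the tool's axes at that moment; what a row does not reach only later rows make up. A row lasts 1/8 s, in which the tool goes at most 62.5 mm and 10.7 degrees, less where a joint would pass 70% of its speed; a pose out of reach is approached as far as the arm can. A call with a gripper value outside its range is refused whole. The fingers move at their own pace and stop on an object; FORCE is the grip in N (left out, the last holds). Time passes only in rows, so rows that repeat a pose let the fingers close. It gives the time, the measured TCP pose, the force and the opening at its end, in the units of the state.
- bot.get_obs(): the state, without advancing time (a new reading comes with each control period).
- bot.camera(name): name is "scene" or "top" or "wrist"; returns a dict with "frame" (420x560x3 uint8, red, green, blue), "fx", "fy", "cx", "cy" (pixels), "R" (3x3) and "t" (3): a world point X has camera coordinates R X + t; the wrist camera has in their place "tool_from_camera" (4x4, takes a point from camera to tool coordinates, whose origin is the TCP and whose axes are the tool frame's). Camera axes: x right, y down, z forward; pixel columns grow to the right and rows downward; lengths in m; the calibration is good to about 2 mm. A picture is of the moment at which its call begins: read the wrist's pose just before it. There is no depth.
- bot.job_done(): hands the job in, once; it reports no verdict.
Trained networks look in a picture, given as the dict that the camera call returned (one of the last four; its "shot" number tells which), for a name from the list of things; names that differ only in an ending like _2 or _b are one class to them, and where a whole thing is asked for, a point or a joint stands for the part that bears it (a point fixed in the world has none). Each returns a list of dicts, best first, with "conf" (0 to 1); they miss things now and then, are a little off and sometimes report something else, mostly with a low value. They report only what shows in the picture. A call takes as long as a camera call. They do not tell look-alikes from the thing itself.
- bot.look_for(name, picture): "bbox" ([left, top, width, height] as shares, 0 to 1, of the picture: columns of its width, rows of its height, round what is visible of it).
- bot.tip_of(name, picture): "centre" ([column, row] as shares, 0 to 1, of the picture: columns of its width, rows of its height: a listed point, or the origin of a listed thing).
The state is a dict: "time": time; "q": joint angles; "qd": joint speeds; "joint_efforts": joint torques, N m; "ee_pos": TCP position; "tcp_rot": TCP orientation; "wrist_force": force on the tool from outside, world axes, zero at the start; "torque": the same for the moment, N m; "opening": finger opening in m.
Only numpy, scipy, OpenCV 4.12 (cv2) and the standard library are available. Lean on these libraries where they do the work, as an engineer would, in place of code of your own. Each camera call takes 0.05 s, during which the arm holds its last target.

## Task

Put the four bottles that stand about on the bench into the four round bottle holders, each in the holder of its own size: the largest bottle in the largest holder, the two alike reagent bottles in the two middle-sized holders (either in either), the smallest bottle in the smallest holder. Each bottle must end standing upright on the floor of its holder and let go; do not tip any bottle over on the way, and leave the beaker standing where it is.

Things in the scene. Friction and masses are not known exactly. Their poses are not given: they have to be found in the camera images.
- amber_bottle: The largest bottle: brown with a pale cap, 68 mm in diameter, 125 mm tall. Its cap, 44 mm in diameter, from 94 mm to 125 mm above the underside, can be gripped from above. Origin: centre of the underside, z up its axis; round, so yaw does not matter. Loose, upright at the start, 0.19 to 0.34 kg.
- reagent_bottle_a: White plastic bottle with a label and a red screw cap, 54 mm in diameter, 105 mm tall including the cap. Both reagent bottles are alike in shape. The cap (30 mm in diameter, from 79 mm to 105 mm above the underside) can be gripped from above. Origin: centre of the underside, z up its axis; round, so yaw does not matter. Loose, upright at the start, 0.11 to 0.20 kg.
- reagent_bottle_b: White plastic bottle with a label and a blue screw cap, 54 mm in diameter, 105 mm tall including the cap. Both reagent bottles are alike in shape. The cap (30 mm in diameter, from 79 mm to 105 mm above the underside) can be gripped from above. Origin: centre of the underside, z up its axis; round, so yaw does not matter. Loose, upright at the start, 0.11 to 0.20 kg.
- dropper_bottle: The smallest bottle: white with a pale cap; body 34 mm in diameter up to 52 mm above the underside, then a cap 20 mm in diameter up to its full height of 70 mm. Origin: centre of the underside, z up its axis; round, so yaw does not matter. Loose, upright at the start, 0.04 to 0.07 kg.
- beaker: Clear plastic beaker with used pipette tips in it, 76 mm in diameter, 88 mm tall. Loose; not a bottle, to be left standing where it is. Origin: centre of the underside, z up.
- holder_large: Largest round bottle holder of plain grey plastic, fixed to the bench, open at the top: inner diameter 80 mm (widening to about 86 at the lip), outer diameter 94 mm at the lip, total height 20 mm. Origin: centre of its underside; the well's floor is 4 mm above it, z up. It fits the largest bottle.
- holder_medium_a: Middle-sized round bottle holder of plain grey plastic, fixed to the bench, open at the top: inner diameter 66 mm (widening to about 72 at the lip), outer diameter 80 mm at the lip, total height 20 mm. Origin: centre of its underside; the well's floor is 4 mm above it, z up. One of two alike, each fits either reagent bottle.
- holder_medium_b: Middle-sized round bottle holder of plain grey plastic, fixed to the bench, open at the top: inner diameter 66 mm (widening to about 72 at the lip), outer diameter 80 mm at the lip, total height 20 mm. Origin: centre of its underside; the well's floor is 4 mm above it, z up. One of two alike, each fits either reagent bottle.
- holder_small: Smallest round bottle holder of plain grey plastic, fixed to the bench, open at the top: inner diameter 46 mm (widening to about 52 at the lip), outer diameter 60 mm at the lip, total height 20 mm. Origin: centre of its underside; the well's floor is 4 mm above it, z up. It fits the smallest bottle.
Not all that is in view belongs to the job. What is shaped like the reagent_bottle_a but turquoise is not meant.

How it is judged (in metres and radians):
At the end, for the whole second after the job is handed in: Each bottle stands in a holder of its own size: origin within 12 mm of the holder's axis and under 8 mm above its underside (floor at 4 mm), upright within 0.08 rad, at rest (under 0.02 m/s). The beaker is upright (within 0.1 rad), within 30 mm of where it was (horizontal distance between amber_bottle and holder_large below 0.012 m and z of amber_bottle in the frame of holder_large below 0.008 m and horizontal distance between dropper_bottle and holder_small below 0.012 m and z of dropper_bottle in the frame of holder_small below 0.008 m and (((horizontal distance between reagent_bottle_a and holder_medium_a below 0.012 m and z of reagent_bottle_a in the frame of holder_medium_a below 0.008 m) and (horizontal distance between reagent_bottle_b and holder_medium_b below 0.012 m and z of reagent_bottle_b in the frame of holder_medium_b below 0.008 m)) or ((horizontal distance between reagent_bottle_a and holder_medium_b below 0.012 m and z of reagent_bottle_a in the frame of holder_medium_b below 0.008 m) and (horizontal distance between reagent_bottle_b and holder_medium_a below 0.012 m and z of reagent_bottle_b in the frame of holder_medium_a below 0.008 m))) and angle between each of amber_bottle, reagent_bottle_a, reagent_bottle_b, dropper_bottle's own z axis and vertical below 0.08 rad and linear speed of each of amber_bottle, reagent_bottle_a, reagent_bottle_b, dropper_bottle below 0.02 m/s and distance of beaker from where it was at the start of the episode below 0.03 m and angle between beaker's own z axis and vertical below 0.1 rad); the robot touches nothing.
It fails at once if a bottle is tipped over (more than 0.6 rad from upright) (angle between any of amber_bottle, reagent_bottle_a, reagent_bottle_b, dropper_bottle's own z axis and vertical above 0.6 rad).
It fails at once if the beaker is pushed more than 30 mm from its place or tipped (distance of beaker from where it was at the start of the episode above 0.03 m or angle between beaker's own z axis and vertical above 0.4 rad).
It also fails if it takes over 102 s, if anything falls off the work surface, if the arm or the gripper's body presses on something with over 40 N, if the wrist force passes 120 N, or if a joint passes its speed limit or range.

## Working session

There is one attempt and no reset: what is moved stays moved. The work goes in short steps, Python scripts to look and compute and a shell command to move; the robot and the scene stay as the last step left them, time stands still between calls to the robot, and variables do not carry over. Pictures are saved under pics/ and viewed, and the job is handed in when it is done.

```bash
mkdir -p pics; python3 - <<'E'
from workcell import bot
import cv2
o=bot.get_obs(); print({k:o[k] for k in('time','q','ee_pos','tcp_rot','opening')})
names=["amber_bottle","reagent_bottle_a","dropper_bottle","beaker","holder_large","holder_medium_a","holder_small"]
for c in("top","scene"):
    p=bot.camera(c); cv2.imwrite(f"pics/{c}0.png",p["frame"][:,:,::-1])
    print(c,p["fx"],p["R"],p["t"])
    for n in names:
        print(n,[([round(v*s) for v,s in zip(d["bbox"],(560,420,560,420))],round(d["conf"],2)) for d in bot.look_for(n,p)])
print(bot.get_obs()["time"])
E
```

```text
{'time': 0.0, 'q': array([6.83541770e+01, 5.01063103e+00, 1.00329358e+01, 9.51022003e+01,
       3.23900074e-04, 9.00005334e+01]), 'ee_pos': array([0.20279025, 0.51099941, 0.24957398]), 'tcp_rot': array([ -90.23174487,   89.92010383, -111.87810147]), 'opening': 0.0851911003474232}
top 445.09371707847504 [[-2.64956975e-02 -9.99648865e-01  3.52954380e-04]
 [-9.89223256e-01  2.61685032e-02 -1.44057483e-01]
 [ 1.43997664e-01 -4.16605419e-03 -9.89569258e-01]] [0.02206317 0.44880154 1.12049674]
amber_bottle [([161, 175, 37, 36], 0.56)]
reagent_bottle_a [([138, 221, 30, 26], 0.6), ([104, 222, 29, 22], 0.6), ([399, 175, 25, 27], 0.55)]
dropper_bottle [([325, 213, 13, 15], 0.52)]
beaker [([221, 174, 35, 34], 0.75), ([194, 210, 31, 29], 0.19)]
holder_large [([272, 172, 39, 34], 0.91)]
holder_medium_a [([348, 174, 30, 28], 0.88), ([194, 213, 31, 29], 0.85)]
holder_small [([116, 186, 23, 19], 0.69)]
scene 419.5725890285425 [[ 0.578418   -0.81541672 -0.02298245]
 [-0.39312905 -0.25395967 -0.88371604]
 [ 0.71476022  0.52019233 -0.46745885]] [-0.25710945  0.21692495  1.01886839]
amber_bottle [([215, 166, 20, 38], 0.94), ([247, 186, 23, 33], 0.62)]
reagent_bottle_a [([372, 217, 30, 40], 0.79), ([163, 173, 18, 32], 0.62)]
dropper_bottle [([299, 221, 14, 23], 0.52)]
beaker [([248, 186, 23, 33], 0.62)]
holder_large [([284, 212, 26, 22], 0.72)]
holder_medium_a [([218, 203, 23, 18], 0.65)]
holder_small [([199, 183, 10, 11], 0.67)]
0.8
```

View images.

```bash
python3 - <<'E'
import cv2
a=cv2.imread("pics/top0.png"); cv2.imwrite("pics/top0c.png",cv2.resize(a[150:270,80:440],None,fx=2.2,fy=2.2,interpolation=3))
b=cv2.imread("pics/scene0.png");cv2.imwrite("pics/scene0c.png",cv2.resize(b[140:300,130:430],None,fx=2.6,fy=2.6,interpolation=3))
E
```

```text
(no output)
```

View pics/top0.png

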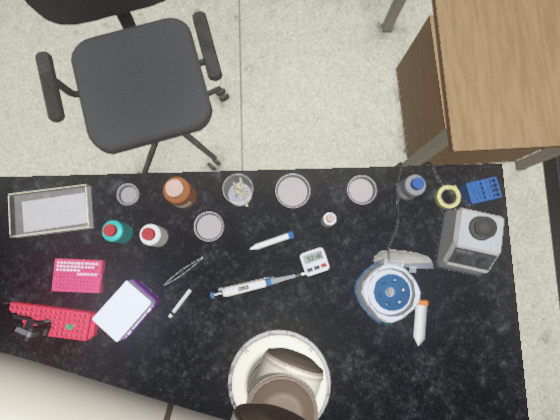

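View pics/top0c.png

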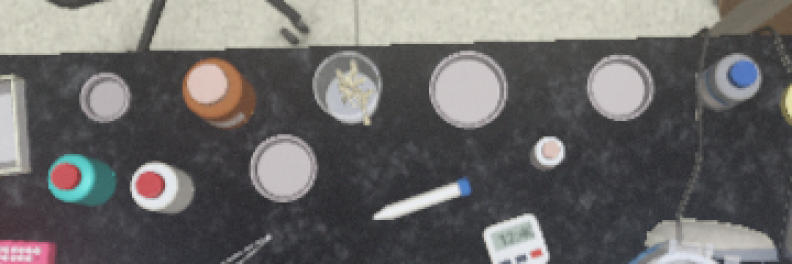

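View pics/scene0c.png

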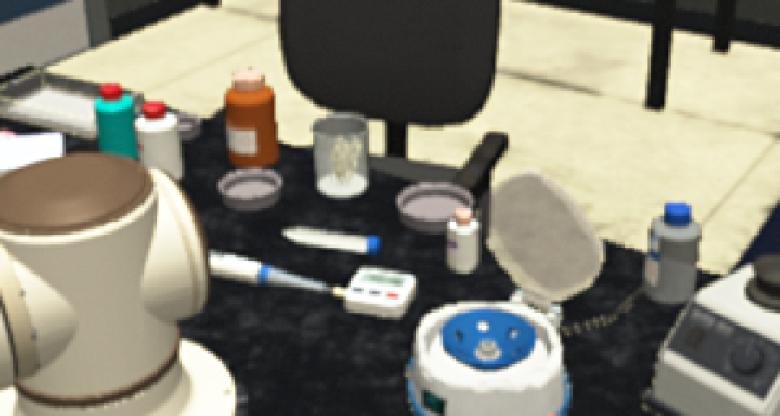

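```bash
cat > h.py <<'E'
import numpy as np,cv2
from scipy.spatial.transform import Rotation as Ro
def ray(p,uv,z,o=None):
    d=np.array([(uv[0]-p["cx"])/p["fx"],(uv[1]-p["cy"])/p["fy"],1.])
    if o is None: R=p["R"];C=-R.T@p["t"];d=R.T@d
    else:
        T=np.eye(4);T[:3,:3]=Ro.from_euler('xyz',o["tcp_rot"],degrees=True).as_matrix();T[:3,3]=o["ee_pos"]
        M=T@np.array(p["tool_from_camera"]);C=M[:3,3];d=M[:3,:3]@d
    return C+d*(z-C[2])/d[2]
def proj(p,X,o=None):
    if o is None: c=p["R"]@np.array(X)+p["t"]
    else:
        T=np.eye(4);T[:3,:3]=Ro.from_euler('xyz',o["tcp_rot"],degrees=True).as_matrix();T[:3,3]=o["ee_pos"]
        c=np.linalg.inv(T@np.array(p["tool_from_camera"]))@np.append(X,1);c=c[:3]
    return np.array([p["fx"]*c[0]/c[2]+p["cx"],p["fy"]*c[1]/c[2]+p["cy"]])
def circ(p,c,r,z,o=None):
    t=np.linspace(0,2*np.pi,40)
    return np.array([proj(p,[c[0]+r*np.cos(a),c[1]+r*np.sin(a),z],o) for a in t])
E
python3 - <<'E'
from workcell import bot
from h import *
p=bot.camera("top")
# pixel centres from crop (x/2.2+80, y/2.2+150)
f=lambda x,y:(x/2.2+80,y/2.2+150)
things={"amber":(f(207,83),.125,.022),"rA":(f(150,185),.105,.015),"turq":(f(66,177),.105,.015),"rB":(f(743,73),.105,.015),"drop":(f(551,149),.07,.010),
"HL":(f(468,90),.02,.047),"HMfar":(f(620,87),.02,.04),"HMnear":(f(283,168),.02,.04),"HS":(f(105,98),.02,.03),"beakertop":(f(347,87),.088,.038)}
S=5;x0,y0=85,155
im=cv2.resize(p["frame"][155:255,85:245,::-1],None,fx=S,fy=S,interpolation=3)
x1=290;im2=cv2.resize(p["frame"][155:255,270:430,::-1],None,fx=S,fy=S,interpolation=3)
for n,(uv,z,r) in things.items():
    X=ray(p,uv,z);print(n,np.round(uv,1),X.round(4), "dist",np.hypot(*X[:2]).round(3))
    c=circ(p,X,r,z)
    for I,xx in((im,85),(im2,270)):
        cv2.polylines(I,[((c-[xx,155]+.5)*S-.5).astype(np.int32)],True,(0,255,0),1)
cv2.imwrite("pics/o1.png",im);cv2.imwrite("pics/o2.png",im2)
E
```

```text
amber [174.1 187.7] [0.4814 0.2383 0.125 ] dist 0.537
rA [148.2 234.1] [0.3736 0.3043 0.105 ] dist 0.482
turq [110.  230.5] [0.3848 0.3961 0.105 ] dist 0.552
rB [417.7 183.2] [ 0.4807 -0.3523  0.105 ] dist 0.596
drop [330.5 217.7] [ 0.4054 -0.1402  0.07  ] dist 0.429
HL [292.7 190.9] [ 0.4844 -0.0513  0.02  ] dist 0.487
HMfar [361.8 189.5] [ 0.4833 -0.2332  0.02  ] dist 0.537
HMnear [208.6 226.4] [0.3967 0.1704 0.02  ] dist 0.432
HS [127.7 194.5] [0.4862 0.3823 0.02  ] dist 0.619
beakertop [237.7 189.5] [0.4796 0.0886 0.088 ] dist 0.488
```

View pics/o1.png

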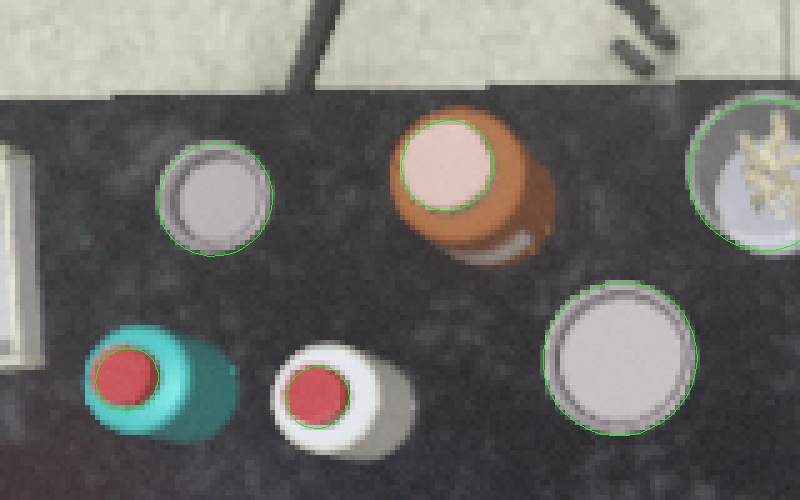

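View pics/o2.png

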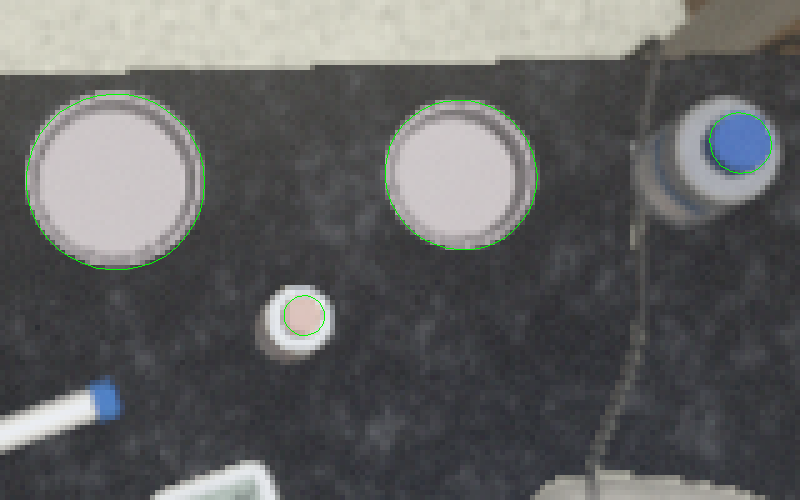

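```bash
cat >> h.py <<'E'
def plan(o,tgt,ydir=None):
    R=Ro.from_euler('xyz',o["tcp_rot"],degrees=True).as_matrix()
    d=R.T@(np.array(tgt)-o["ee_pos"])
    if ydir is None: a=np.zeros(3)
    else:
        best=None
        for s in(0,180):
            ps=np.radians(ydir+s);c,sn=np.cos(ps),np.sin(ps)
            Rt=np.array([[0,c,sn],[0,sn,-c],[-1,0,0]])
            r=Ro.from_matrix(R.T@Rt).as_rotvec()*180/np.pi
            if best is None or np.linalg.norm(r)<np.linalg.norm(best): best=r
        a=best
    print("turn",a.round(1),"shift",d.round(4),"ee",o["ee_pos"].round(4),"t",round(o["time"],2),"yaxis",R[:,1].round(3),"zaxis",R[:,2].round(3),"q",np.round(o["q"],0))
E
python3 - <<'E'
from workcell import bot
from h import *
o=bot.get_obs();plan(o,[.374,.304,.2],0);plan(o,[.374,.304,.2],30)
t=bot.camera("top");s=bot.camera("scene")
for z in(.1,.15,.2,.25):
    print(z,ray(s,(338,205),z).round(3),ray(t,(375,255),z).round(3),ray(t,(433,262),z).round(3))
E
```

```text
turn [68.4 -0.  -0. ] shift [ 0.0503 -0.1295  0.2355] ee [0.2029 0.5112 0.2503] t 0.85 yaxis [0.369 0.929 0.   ] zaxis [ 0.929 -0.369  0.   ] q [68.  5. 10. 95. -0. 90.]
turn [38.4 -0.  -0. ] shift [ 0.0503 -0.1295  0.2355] ee [0.2029 0.5112 0.2503] t 0.85 yaxis [0.369 0.929 0.   ] zaxis [ 0.929 -0.369  0.   ] q [68.  5. 10. 95. -0. 90.]
0.1 [ 0.489 -0.191  0.1  ] [ 0.309 -0.239  0.1  ] [ 0.289 -0.376  0.1  ]
0.15 [ 0.401 -0.235  0.15 ] [ 0.308 -0.227  0.15 ] [ 0.289 -0.358  0.15 ]
0.2 [ 0.314 -0.279  0.2  ] [ 0.307 -0.215  0.2  ] [ 0.289 -0.34   0.2  ]
0.25 [ 0.226 -0.323  0.25 ] [ 0.306 -0.203  0.25 ] [ 0.288 -0.322  0.25 ]
```

```bash
python3 -m handwheel '[[38,0,0,0.05,-0.13,0.235,-0.3],[38,0,0,0.05,-0.13,0.235,-0.3],[38,0,0,0.05,-0.13,0.235,-0.3],[38,0,0,0.05,-0.13,0.235,-0.3],[38,0,0,0.05,-0.13,0.235,-0.3],[38,0,0,0.05,-0.13,0.235,-0.3],[38,0,0,0.09,-0.13,0.235,-0.3],[38,0,0,0.09,-0.13,0.235,-0.3]]' 40; python3 - <<'E'
from workcell import bot
from h import *
o=bot.get_obs();w=bot.camera("wrist");s=bot.camera("scene")
plan(o,[.3736,.3043,.097],30);print(o["opening"],np.array(w["tool_from_camera"]).round(3))
I=w["frame"][:,:,::-1].copy()
for c,r,z in(((.3736,.3043),.015,.105),((.3736,.3043),.027,.0),((.3967,.1704),.04,.02)):
    cv2.polylines(I,[circ(w,c,r,z,o).astype(np.int32)],True,(0,255,0),1)
cv2.imwrite("pics/w1.png",I);cv2.imwrite("pics/s1.png",s["frame"][:,:,::-1])
E
```

```text
time: 1.95
ee_pos: [0.3718, 0.3036, 0.1583]
tcp_rot: [-84.3, 89.8, -143.9]
wrist_force: [-0.4, -0.4, 0.3]
opening: 0.0554
turn [0.4 0.  0.2] shift [0.0613 0.0021 0.0003] ee [0.3718 0.3036 0.1583] t 1.95 yaxis [ 0.862  0.506 -0.004] zaxis [ 0.506 -0.862  0.   ] q [ 39.  -5. -10.  85.   0.  99.]
0.05543950780547758 [[ 0.    -0.264  0.965 -0.125]
 [ 1.     0.001 -0.    -0.001]
 [-0.001  0.965  0.264 -0.067]
 [ 0.     0.     0.     1.   ]]
```

View pics/w1.png

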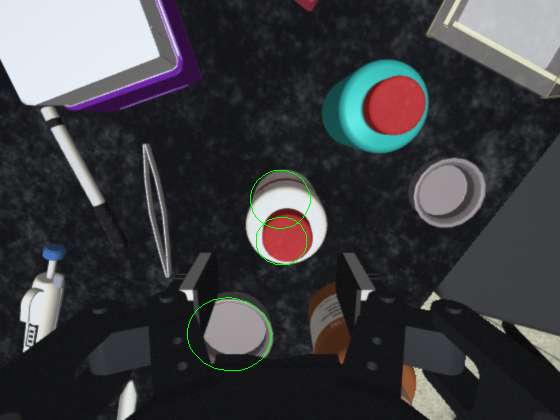

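View pics/s1.png

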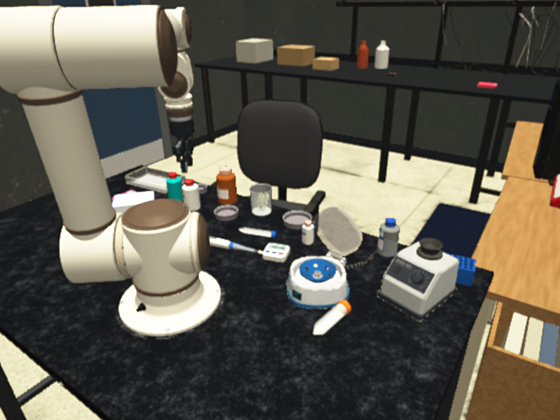

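```bash
python3 - <<'E'
from workcell import bot
from h import *
o=bot.get_obs();w=bot.camera("wrist")
print(ray(w,(288,237),.105,o).round(4), ray(w,(233,331),.02,o).round(4), ray(w,(447,189),.02,o).round(4));print([bot.get_obs()["ee_pos"].round(4) for _ in range(3)])
E
```

```text
[0.3774 0.3087 0.105 ] [0.3993 0.1759 0.02  ] [0.4888 0.3882 0.02  ]
[array([0.3733, 0.3045, 0.1618]), array([0.3733, 0.3045, 0.1618]), array([0.3733, 0.3045, 0.1618])]
```

```bash
python3 -m handwheel '[[0,0,0,0.04,0.003,0,-0.3],[0,0,0,0.064,0.003,0,-0.3],[0,0,0,0.064,0.003,0,-0.3],[0,0,0,0.064,0.003,0,0.6],[0,0,0,0.064,0.003,0,0.6],[0,0,0,0.064,0.003,0,0.6],[0,0,0,0.064,0.003,0,0.6],[0,0,0,0.064,0.003,0,0.6]]' 40; python3 - <<'E'
from workcell import bot
from h import *
o=bot.get_obs();w=bot.camera("wrist")
plan(o,[.398,.172,.2],30)
cv2.imwrite("pics/w2.png",w["frame"][:,:,::-1])
E
```

```text
time: 3.1
ee_pos: [0.3767, 0.3059, 0.0983]
tcp_rot: [102.1, 89.8, 42.4]
wrist_force: [0.4, 0.1, 7.0]
opening: 0.0289
turn [ 0.4 -0.  -0.2] shift [-0.1019 -0.049   0.1263] ee [0.3767 0.3059 0.0983] t 3.1 yaxis [0.863 0.505 0.003] zaxis [ 0.505 -0.863 -0.001] q [ 39.  -4. -16.  78.   0.  99.]
```

View pics/w2.png

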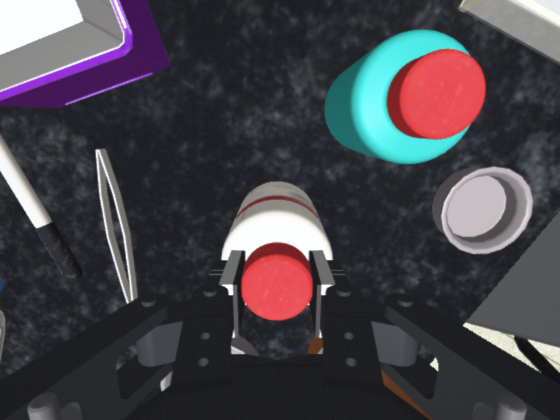

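```bash
python3 -m handwheel '[[0,0,0,-0.06,0,0,0.6],[0,0,0,-0.06,0,0,0.6],[0,0,0,-0.06,-0.025,0.063,0.6],[0,0,0,-0.06,-0.049,0.126,0.6],[0,0,0,-0.06,-0.049,0.126,0.6],[0,0,0,-0.06,-0.049,0.126,0.6]]'; python3 - <<'E'
from workcell import bot
from h import *
t=bot.camera("top")
o=bot.get_obs();w=bot.camera("wrist");o2=bot.get_obs()
plan(o,[.398,.172,.105],30);print(o2["ee_pos"])
I=w["frame"][:,:,::-1].copy();e=o["ee_pos"]
z=e[2]-.098
for c,r,zz in((e,.015,z+.105),(e,.027,z),((.3967,.1704),.04,.02)):
    cv2.polylines(I,[circ(w,c,r,zz,o).astype(np.int32)],True,(0,255,0),1)
cv2.imwrite("pics/w3.png",I)
J=t["frame"][:,:,::-1].copy()
cv2.imwrite("pics/t3.png",cv2.resize(J[150:270,100:300],None,fx=4,fy=4,interpolation=3))
E
```

```text
time: 3.9
ee_pos: [0.3975, 0.1714, 0.1562]
tcp_rot: [124.8, 90.0, 65.0]
wrist_force: [0.5, 1.2, -2.5]
opening: 0.0286
turn [ 0.3 -0.  -0. ] shift [0.0512 0.0005 0.0004] ee [0.3974 0.1721 0.1562] t 3.95 yaxis [0.863 0.505 0.   ] zaxis [ 0.505 -0.863 -0.   ] q [ 23. -12. -16.  86.   0.  83.]
[0.39727567 0.17252393 0.15617135]
```

View pics/w3.png

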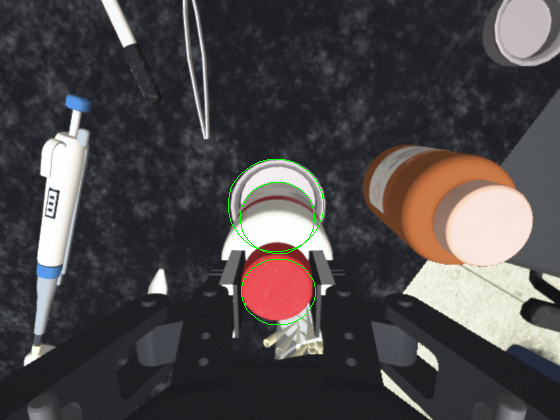

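View pics/t3.png

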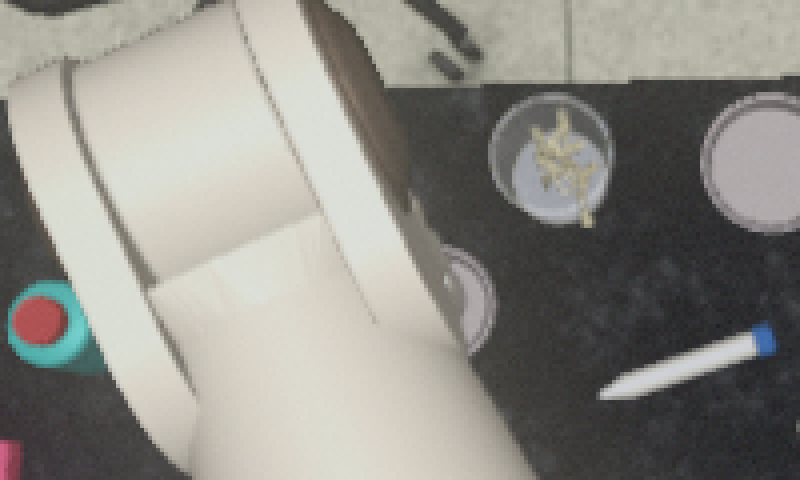

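```bash
python3 -m handwheel '[[0,0,0,0.025,0,0.002,0.6],[0,0,0,0.04,0,0.002,0.6],[0,0,0,0.05,0,0.002,0.6],[0,0,0,0.05,0,0.002,0.6],[0,0,0,0.05,0,0.002,0.6]]'; python3 - <<'E'
from workcell import bot
from h import *
o=bot.get_obs();w=bot.camera("wrist")
plan(o,[.398,.172,.105],30)
cv2.imwrite("pics/w4.png",w["frame"][:,:,::-1])
E
```

```text
time: 4.62
ee_pos: [0.3986, 0.1702, 0.1069]
tcp_rot: [84.6, 90.0, 25.0]
wrist_force: [0.1, -0.2, -1.3]
opening: 0.0287
turn [ 0.4  0.  -0. ] shift [ 0.0019  0.0004 -0.0018] ee [0.3986 0.1702 0.1069] t 4.62 yaxis [0.863 0.506 0.001] zaxis [ 0.506 -0.863  0.   ] q [ 23. -12. -22.  80.   0.  83.]
```

View pics/w4.png

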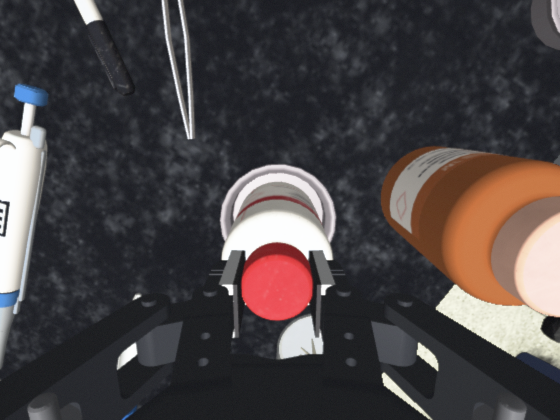

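```bash
python3 -m handwheel '[[0,0,0,0.0035,0,0,0.6],[0,0,0,0.0035,0,0,0.6],[0,0,0,0.0035,0,0,-0.2],[0,0,0,0.0035,0,0,-0.2],[0,0,0,0.0035,0,0,-0.5],[0,0,0,-0.05,0,0,-0.5],[0,0,0,-0.09,0,0,-0.5],[0,0,0,-0.09,0,0,-0.5]]'; python3 - <<'E'
from workcell import bot
from h import *
o=bot.get_obs();w=bot.camera("wrist")
plan(o,[.483,.240,.18],30)
I=w["frame"][:,:,::-1].copy()
for c,r,zz in(((.3967,.1704),.04,.02),((.3967,.1704),.015,.109),((.4814,.2383),.022,.125)):
    cv2.polylines(I,[circ(w,c,r,zz,o).astype(np.int32)],True,(0,255,0),1)
cv2.imwrite("pics/w5.png",I)
E
```

```text
time: 5.68
ee_pos: [0.3995, 0.1705, 0.1994]
tcp_rot: [83.4, 89.7, 23.7]
wrist_force: [0.8, 0.2, -0.3]
opening: 0.064
turn [ 0.4  0.  -0.3] shift [ 0.02    0.107  -0.0178] ee [0.3995 0.1705 0.1994] t 5.67 yaxis [0.863 0.505 0.005] zaxis [ 0.505 -0.863  0.001] q [ 23. -12. -12.  90.   0.  83.]
```

View pics/w5.png

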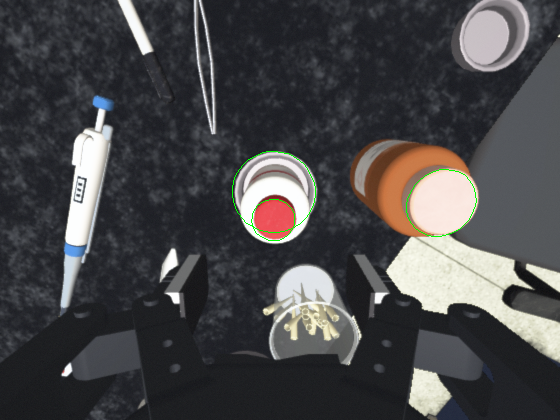

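```bash
python3 -m handwheel '[[0,0,0,0,0.055,-0.009,-0.5],[0,0,0,0,0.107,-0.0175,-0.5],[0,0,0,0,0.107,-0.0175,-0.5],[0,0,0,0.04,0.107,-0.0175,-0.5],[0,0,0,0.07,0.107,-0.0175,-0.5],[0,0,0,0.083,0.107,-0.0175,-0.5],[0,0,0,0.083,0.107,-0.0175,-0.5],[0,0,0,0.083,0.107,-0.0175,0.5],[0,0,0,0.083,0.107,-0.0175,0.5],[0,0,0,0.083,0.107,-0.0175,0.5],[0,0,0,0.083,0.107,-0.0175,0.5],[0,0,0,0.083,0.107,-0.0175,0.5]]' 60; python3 - <<'E'
from workcell import bot
from h import *
o=bot.get_obs();w=bot.camera("wrist")
plan(o,[.4844,-.0513,.25],30)
I=w["frame"][:,:,::-1].copy()
cv2.polylines(I,[circ(w,o["ee_pos"],.022,.125,o).astype(np.int32)],True,(0,255,0),1)
cv2.imwrite("pics/w6.png",I)
E
```

```text
time: 7.22
ee_pos: [0.4825, 0.2395, 0.115]
tcp_rot: [85.3, 89.8, 25.7]
wrist_force: [0.5, -0.2, 7.6]
opening: 0.0424
turn [ 0.4  0.  -0.2] shift [-0.1353 -0.145   0.2519] ee [0.4825 0.2395 0.115 ] t 7.22 yaxis [0.863 0.505 0.003] zaxis [ 0.505 -0.863  0.   ] q [26.  3. -7. 80. -0. 86.]
```

View pics/w6.png

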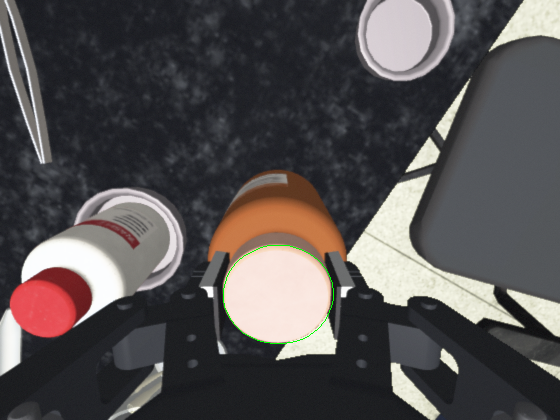

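```bash
python3 -m handwheel '[[0,0,0,-0.03,0,0,0.5],[0,0,0,-0.08,0,0,0.5],[0,0,0,-0.135,0,0,0.5],[0,0,0,-0.135,0,0,0.5],[0,0,0,-0.135,0,0,0.5],[0,0,0,-0.135,-0.029,0.05,0.5],[0,0,0,-0.135,-0.058,0.101,0.5],[0,0,0,-0.135,-0.087,0.151,0.5],[0,0,0,-0.135,-0.116,0.202,0.5],[0,0,0,-0.135,-0.145,0.252,0.5],[0,0,0,-0.135,-0.145,0.252,0.5],[0,0,0,-0.135,-0.145,0.252,0.5]]' 60; python3 - <<'E'
from workcell import bot
from h import *
o=bot.get_obs();w=bot.camera("wrist")
plan(o,[.4844,-.0513,.124],30);print(o["opening"])
I=w["frame"][:,:,::-1].copy();e=o["ee_pos"]
for c,r,zz in((e,.022,e[2]+.01),((.4844,-.0513),.047,.02)):
    cv2.polylines(I,[circ(w,c,r,zz,o).astype(np.int32)],True,(0,255,0),1)
cv2.imwrite("pics/w7.png",I)
E
```

```text
time: 8.78
ee_pos: [0.4836, -0.0516, 0.2468]
tcp_rot: [-132.8, 89.9, 167.5]
wrist_force: [0.3, 0.4, -3.5]
opening: 0.0424
turn [ 0.3 -0.1  0.1] shift [0.1228 0.0011 0.0004] ee [ 0.4836 -0.0516  0.2468] t 8.78 yaxis [ 0.863  0.504 -0.002] zaxis [ 0.504 -0.863 -0.002] q [-6. -4.  1. 95.  0. 54.]
0.042384111791540245
```

View pics/w7.png

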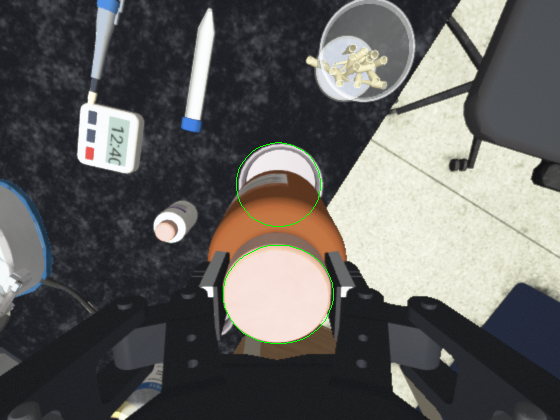

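```bash
python3 -m handwheel '[[0,0,0,0.05,0,0,0.5],[0,0,0,0.09,0,0,0.5],[0,0,0,0.115,0,0,0.5],[0,0,0,0.12,0,0,0.5],[0,0,0,0.12,0,0,0.5],[0,0,0,0.12,0,0,0.5]]'; python3 - <<'E'
from workcell import bot
from h import *
o=bot.get_obs();w=bot.camera("wrist")
plan(o,[.4844,-.0513,.121],30)
I=w["frame"][:,:,::-1].copy()
cv2.polylines(I,[circ(w,(.4844,-.0513),.047,.02,o).astype(np.int32)],True,(0,255,0),1)
cv2.imwrite("pics/w8.png",I)
E
```

```text
time: 9.57
ee_pos: [0.4847, -0.0513, 0.1296]
tcp_rot: [54.2, 89.9, -5.4]
wrist_force: [0.4, -0.3, -2.6]
opening: 0.0425
turn [ 0.4  0.1 -0.1] shift [ 0.0086 -0.0003 -0.0001] ee [ 0.4847 -0.0513  0.1296] t 9.57 yaxis [0.863 0.506 0.001] zaxis [ 0.506 -0.863  0.001] q [ -6.  -4. -13.  82.   0.  54.]
```

View pics/w8.png

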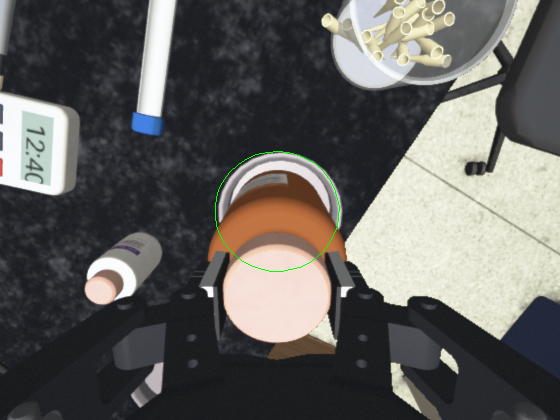

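```bash
python3 -m handwheel '[[0,0,0,0.005,0,0,0.5],[0,0,0,0.009,0,0,0.5],[0,0,0,0.009,0,0,0.5],[0,0,0,0.009,0,0,-0.3],[0,0,0,0.009,0,0,-0.4],[0,0,0,0.009,0,0,-0.4],[0,0,0,-0.05,0,0,-0.4],[0,0,0,-0.09,0,0,-0.4],[0,0,0,-0.09,0,0,-0.4]]'; python3 - <<'E'
from workcell import bot
from h import *
o=bot.get_obs();w=bot.camera("wrist")
plan(o,[.4054,-.1402,.074],30)
I=w["frame"][:,:,::-1].copy()
for c,r,zz in(((.4844,-.0513),.047,.02),((.4844,-.0513),.022,.129),((.4054,-.1402),.010,.07)):
    cv2.polylines(I,[circ(w,c,r,zz,o).astype(np.int32)],True,(0,255,0),1)
cv2.imwrite("pics/w9.png",I)
E
```

```text
time: 10.75
ee_pos: [0.4853, -0.0517, 0.2216]
tcp_rot: [53.7, 89.7, -5.9]
wrist_force: [0.2, 1.0, -0.5]
opening: 0.0597
turn [ 0.4  0.2 -0.3] shift [ 0.1473 -0.1143  0.0355] ee [ 0.4853 -0.0517  0.2216] t 10.75 yaxis [0.863 0.505 0.004] zaxis [ 0.505 -0.863  0.003] q [-6. -4. -2. 92.  0. 54.]
```

View pics/w9.png

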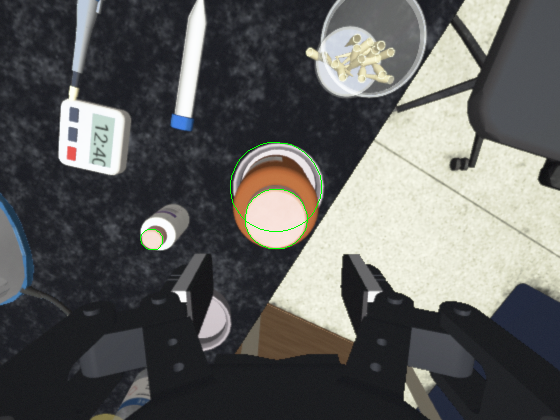

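```bash
python3 -m handwheel '[[0,0,0,0,-0.057,0.018,-0.2],[0,0,0,0,-0.114,0.0355,-0.2],[0,0,0,0,-0.114,0.0355,-0.2],[0,0,0,0.05,-0.114,0.0355,-0.2],[0,0,0,0.1,-0.114,0.0355,-0.2],[0,0,0,0.12,-0.114,0.0355,-0.2],[0,0,0,0.12,-0.114,0.0355,-0.2],[0,0,0,0.12,-0.114,0.0355,-0.2]]' 30; python3 - <<'E'
from workcell import bot
from h import *
o=bot.get_obs();w=bot.camera("wrist")
plan(o,[.4054,-.1402,.074],30)
I=w["frame"][:,:,::-1].copy();e=o["ee_pos"]
for c,r,zz in((e,.01,.07),((.4054,-.1402),.017,.0)):
    cv2.polylines(I,[circ(w,c,r,zz,o).astype(np.int32)],True,(0,255,0),1)
cv2.imwrite("pics/w10.png",I)
E
```

```text
time: 11.8
ee_pos: [0.4041, -0.1396, 0.0989]
tcp_rot: [50.9, 90.0, -8.7]
wrist_force: [0.4, 0.1, 0.5]
opening: 0.0513
turn [ 0.4  0.  -0. ] shift [0.0249 0.0008 0.0012] ee [ 0.4041 -0.1396  0.0989] t 11.8 yaxis [0.863 0.506 0.   ] zaxis [ 0.506 -0.863  0.   ] q [-19. -12. -23.  79.   0.  41.]
```

View pics/w10.png

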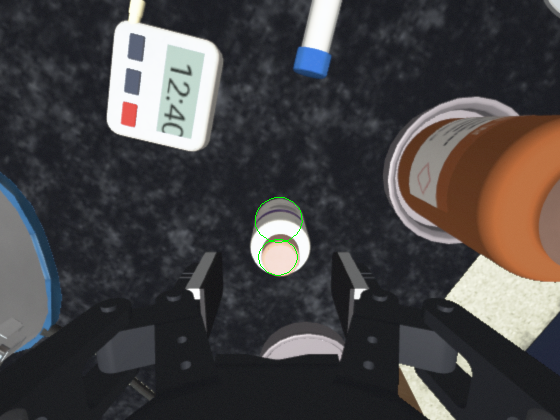

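Aligned with the dropper cap (280,257). Descend and grip.

```bash
python3 -m handwheel '[[0,0,0,0.018,0.001,0,-0.2],[0,0,0,0.026,0.001,0,-0.2],[0,0,0,0.026,0.001,0,-0.2],[0,0,0,0.026,0.001,0,0.8],[0,0,0,0.026,0.001,0,0.8],[0,0,0,0.026,0.001,0,0.8],[0,0,0,0.026,0.001,0,0.8],[0,0,0,0.026,0.001,0,0.8],[0,0,0,0.026,0.001,0,0.8]]' 30; python3 - <<'E'
from workcell import bot
from h import *
o=bot.get_obs();w=bot.camera("wrist")
plan(o,[.4862,.3823,.22],30);plan(o,[.4862,.3823,.22],90)
cv2.imwrite("pics/w11.png",w["frame"][:,:,::-1])
E
```

```text
time: 12.98
ee_pos: [0.4047, -0.1394, 0.0726]
tcp_rot: [41.6, 90.0, -18.0]
wrist_force: [0.5, 1.0, 5.3]
opening: 0.0188
turn [ 0.4  0.  -0. ] shift [-0.1474  0.334  -0.4089] ee [ 0.4047 -0.1394  0.0726] t 12.97 yaxis [0.863 0.505 0.   ] zaxis [ 0.505 -0.863  0.001] q [-19. -12. -25.  76.   0.  41.]
turn [-59.6   0.   -0. ] shift [-0.1474  0.334  -0.4089] ee [ 0.4047 -0.1394  0.0726] t 12.97 yaxis [0.863 0.505 0.   ] zaxis [ 0.505 -0.863  0.001] q [-19. -12. -25.  76.   0.  41.]
```

View pics/w11.png

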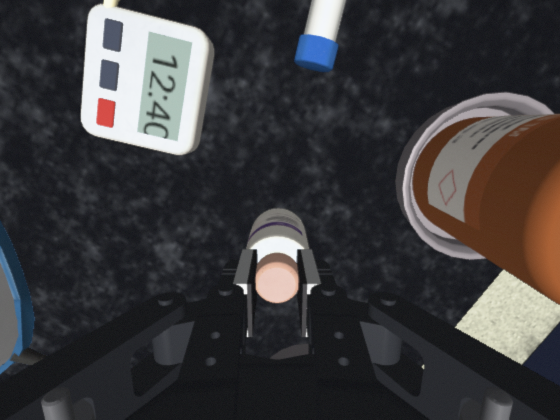

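```bash
python3 -m handwheel '[[0,0,0,-0.03,0,0,0.8],[0,0,0,-0.08,0,0,0.8],[0,0,0,-0.13,0,0,0.8],[0,0,0,-0.15,0,0,0.8],[0,0,0,-0.15,0,0,0.8],[0,0,0,-0.15,0.033,-0.041,0.8],[0,0,0,-0.15,0.067,-0.082,0.8],[0,0,0,-0.15,0.1,-0.123,0.8],[0,0,0,-0.15,0.134,-0.164,0.8],[0,0,0,-0.15,0.167,-0.205,0.8],[0,0,0,-0.15,0.2,-0.246,0.8],[0,0,0,-0.15,0.234,-0.287,0.8],[0,0,0,-0.15,0.267,-0.327,0.8],[0,0,0,-0.15,0.3,-0.368,0.8],[0,0,0,-0.15,0.334,-0.409,0.8],[0,0,0,-0.15,0.334,-0.409,0.8],[0,0,0,-0.15,0.334,-0.409,0.8],[0,0,0,-0.15,0.334,-0.409,0.8]]'; python3 - <<'E'
from workcell import bot
from h import *
o=bot.get_obs();w=bot.camera("wrist")
plan(o,[.4862,.3823,.1],30);print(o["opening"])
I=w["frame"][:,:,::-1].copy();e=o["ee_pos"]
for c,r,zz in((e,.01,e[2]-.003),(e,.017,e[2]-.073),((.4862,.3823),.03,.02)):
    cv2.polylines(I,[circ(w,c,r,zz,o).astype(np.int32)],True,(0,255,0),1)
cv2.imwrite("pics/w12.png",I)
E
```

```text
time: 15.28
ee_pos: [0.4859, 0.3813, 0.2221]
tcp_rot: [-67.9, 90.0, -127.6]
wrist_force: [-0.0, 0.5, -0.4]
opening: 0.0184
turn [0.3 0.  0. ] shift [ 0.1221  0.0008 -0.0008] ee [0.4859 0.3813 0.2221] t 15.28 yaxis [ 0.863  0.504 -0.   ] zaxis [ 0.504 -0.863  0.   ] q [38. 14. 17. 93. -0. 98.]
0.018390031013714423
```

View pics/w12.png

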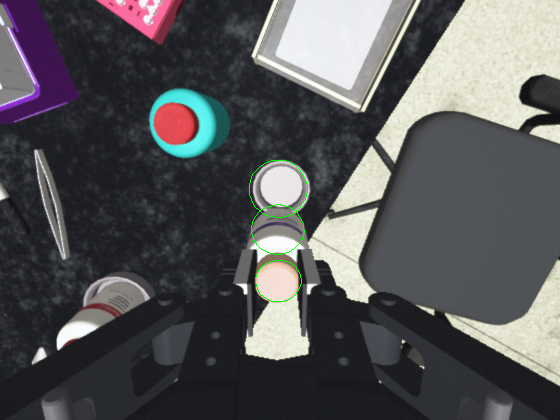

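```bash
python3 -m handwheel '[[0,0,0,0.05,0.001,0,0.8],[0,0,0,0.1,0.001,0,0.8],[0,0,0,0.12,0.001,0,0.8],[0,0,0,0.125,0.001,0,0.8],[0,0,0,0.125,0.001,0,0.8],[0,0,0,0.125,0.001,0,0.8]]'; python3 - <<'E'
from workcell import bot
from h import *
o=bot.get_obs();w=bot.camera("wrist")
plan(o,[.4862,.3823,.078],30)
I=w["frame"][:,:,::-1].copy();e=o["ee_pos"]
for c,r,zz in((e,.017,e[2]-.073),((.4862,.3823),.03,.02)):
    cv2.polylines(I,[circ(w,c,r,zz,o).astype(np.int32)],True,(0,255,0),1)
cv2.imwrite("pics/w13.png",I)
E
```

```text
time: 16.08
ee_pos: [0.4875, 0.3832, 0.099]
tcp_rot: [98.1, 89.9, 38.5]
wrist_force: [0.4, 0.2, -0.6]
opening: 0.0188
turn [ 0.3 -0.  -0.1] shift [ 0.021  -0.0016  0.0001] ee [0.4875 0.3832 0.099 ] t 16.07 yaxis [0.863 0.505 0.002] zaxis [ 0.505 -0.863 -0.   ] q [38. 14.  4. 79.  0. 98.]
```

View pics/w13.png

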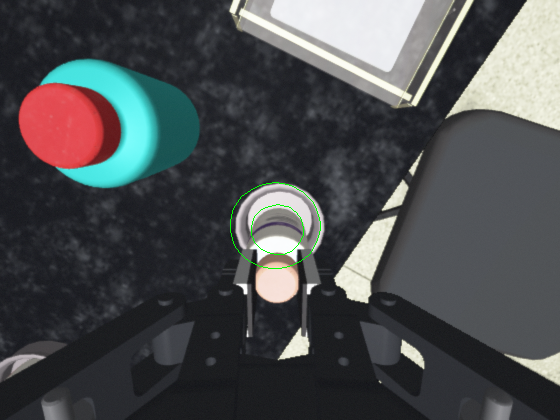

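```bash
python3 -m handwheel '[[0,0,0,0.012,0,0,0.8],[0,0,0,0.02,0,0,0.8],[0,0,0,0.02,0,0,0.8],[0,0,0,0.02,0,0,0.3],[0,0,0,0.02,0,0,0],[0,0,0,0.02,0,0,0],[0,0,0,-0.03,0,0,0],[0,0,0,-0.08,0,0,0],[0,0,0,-0.12,0,0,0],[0,0,0,-0.12,0,0,0],[0,0,0,-0.12,0,0,0]]'; python3 - <<'E'
from workcell import bot
from h import *
o=bot.get_obs();w=bot.camera("wrist")
plan(o,[.4807,-.3523,.21],30);plan(o,[.4807,-.3523,.21],0);plan(o,[.4807,-.3523,.21],-30)
I=w["frame"][:,:,::-1].copy()
for c,r,zz in(((.4862,.3823),.03,.02),((.4862,.3823),.01,.074)):
    cv2.polylines(I,[circ(w,c,r,zz,o).astype(np.int32)],True,(0,255,0),1)
cv2.imwrite("pics/w14.png",I)
E
```

```text
time: 17.5
ee_pos: [0.4868, 0.3829, 0.2165]
tcp_rot: [-83.7, 90.0, -143.4]
wrist_force: [-0.5, 0.3, -0.1]
opening: 0.0429
turn [0.4 0.  0. ] shift [ 0.0068 -0.3768  0.6313] ee [0.4868 0.3829 0.2165] t 17.5 yaxis [ 0.863  0.505 -0.001] zaxis [ 0.505 -0.863  0.   ] q [38. 14. 17. 93.  0. 98.]
turn [30.4  0.   0. ] shift [ 0.0068 -0.3768  0.6313] ee [0.4868 0.3829 0.2165] t 17.5 yaxis [ 0.863  0.505 -0.001] zaxis [ 0.505 -0.863  0.   ] q [38. 14. 17. 93.  0. 98.]
turn [60.4  0.   0. ] shift [ 0.0068 -0.3768  0.6313] ee [0.4868 0.3829 0.2165] t 17.5 yaxis [ 0.863  0.505 -0.001] zaxis [ 0.505 -0.863  0.   ] q [38. 14. 17. 93.  0. 98.]
```

View pics/w14.png

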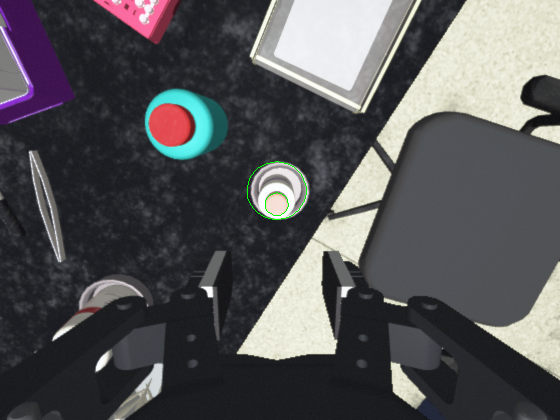

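```bash
python3 -m handwheel '[[0,0,0,0,-0.029,0.0486,0],[0,0,0,0,-0.058,0.097,0],[0,0,0,0,-0.087,0.146,0],[0,0,0,0,-0.116,0.194,0],[0,0,0,0,-0.145,0.243,0],[0,0,0,0,-0.174,0.291,0],[0,0,0,0,-0.203,0.34,0],[0,0,0,0,-0.232,0.388,0],[0,0,0,0,-0.261,0.437,0],[0,0,0,0,-0.29,0.486,0],[0,0,0,0,-0.319,0.534,-0.2],[0,0,0,0,-0.348,0.583,-0.2],[0,0,0,0,-0.377,0.631,-0.2],[0,0,0,0,-0.377,0.631,-0.2],[0,0,0,0,-0.377,0.631,-0.2]]'; python3 - <<'E'
from workcell import bot
from h import *
s=bot.camera("scene")
o=bot.get_obs();w=bot.camera("wrist")
plan(o,[.4807,-.3523,.1],30)
I=w["frame"][:,:,::-1].copy()
for c,r,zz in(((.4807,-.3523),.015,.105),((.4807,-.3523),.027,.0),((.4833,-.2332),.04,.02)):
    cv2.polylines(I,[circ(w,c,r,zz,o).astype(np.int32)],True,(0,255,0),1)
cv2.imwrite("pics/w15.png",I);cv2.imwrite("pics/s15.png",s["frame"][:,:,::-1])
E
```

```text
time: 19.42
ee_pos: [0.48, -0.3517, 0.216]
tcp_rot: [-162.5, 89.9, 137.8]
wrist_force: [-0.2, -0.5, 0.3]
opening: 0.0512
turn [ 0.4 -0.1  0. ] shift [ 1.165e-01 -1.000e-04  1.400e-03] ee [ 0.4802 -0.3512  0.2165] t 19.48 yaxis [ 0.863  0.506 -0.   ] zaxis [ 0.506 -0.863 -0.002] q [-36.  11.  13.  92.   0.  23.]
```

View pics/w15.png

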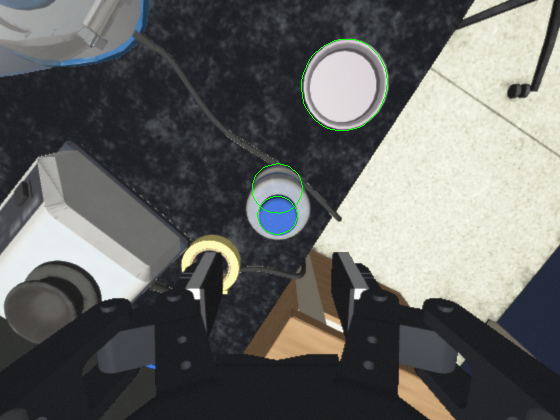

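View pics/s15.png

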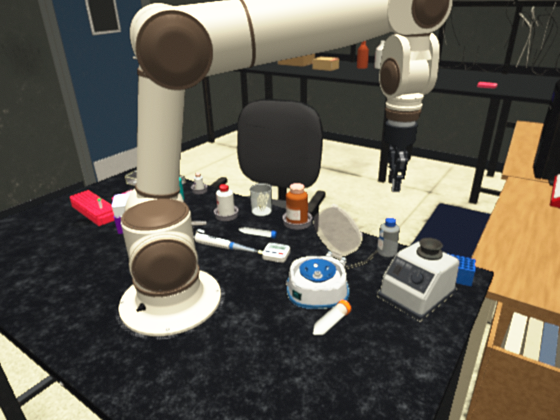

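```bash
python3 -m handwheel '[[0,0,0,0.05,0,0.001,-0.2],[0,0,0,0.09,0,0.001,-0.2],[0,0,0,0.115,0,0.001,-0.2],[0,0,0,0.117,0,0.001,-0.2],[0,0,0,0.117,0,0.001,-0.2],[0,0,0,0.117,0,0.001,0.6],[0,0,0,0.117,0,0.001,0.6],[0,0,0,0.117,0,0.001,0.6],[0,0,0,0.117,0,0.001,0.6],[0,0,0,0.117,0,0.001,0.6]]' 40; python3 - <<'E'
from workcell import bot
from h import *
o=bot.get_obs();w=bot.camera("wrist")
plan(o,[.4833,-.2332,.17],30);print(o["opening"])
I=w["frame"][:,:,::-1].copy()
cv2.imwrite("pics/w16.png",I)
E
```

```text
time: 20.78
ee_pos: [0.4817, -0.3533, 0.102]
tcp_rot: [32.9, 89.8, -26.8]
wrist_force: [0.2, 1.5, 7.3]
opening: 0.0284
turn [ 0.4  0.1 -0.1] shift [-0.0681  0.0622 -0.1027] ee [ 0.4817 -0.3533  0.102 ] t 20.77 yaxis [0.863 0.505 0.002] zaxis [ 0.505 -0.863  0.002] q [-36.  11.   0.  79.   0.  23.]
0.02839951834615385
```

View pics/w16.png

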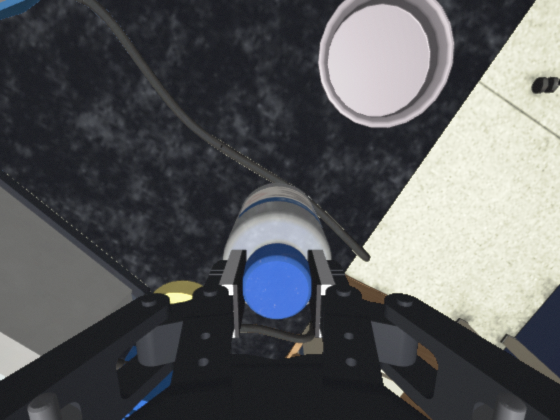

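```bash
python3 -m handwheel '[[0,0,0,-0.03,0,0,0.6],[0,0,0,-0.068,0,0,0.6],[0,0,0,-0.068,0,0,0.6],[0,0,0,-0.068,0.031,-0.051,0.6],[0,0,0,-0.068,0.062,-0.102,0.6],[0,0,0,-0.068,0.062,-0.102,0.6],[0,0,0,-0.068,0.062,-0.102,0.6]]'; python3 - <<'E'
from workcell import bot
from h import *
o=bot.get_obs();w=bot.camera("wrist")
plan(o,[.4833,-.2332,.107],30);print(o["opening"])
I=w["frame"][:,:,::-1].copy();e=o["ee_pos"]
for c,r,zz in((e,.027,e[2]-.1),((.4833,-.2332),.04,.02)):
    cv2.polylines(I,[circ(w,c,r,zz,o).astype(np.int32)],True,(0,255,0),1)
cv2.imwrite("pics/w17.png",I)
E
```

```text
time: 21.7
ee_pos: [0.4829, -0.2336, 0.1678]
tcp_rot: [-95.2, 90.0, -154.8]
wrist_force: [0.1, 0.3, -1.3]
opening: 0.0289
turn [ 0.4 -0.   0. ] shift [ 0.0608  0.0006 -0.0001] ee [ 0.4829 -0.2336  0.1678] t 21.7 yaxis [ 0.863  0.506 -0.   ] zaxis [ 0.506 -0.863 -0.   ] q [-26.   2.  -2.  86.  -0.  34.]
0.02890239377837199
```

View pics/w17.png

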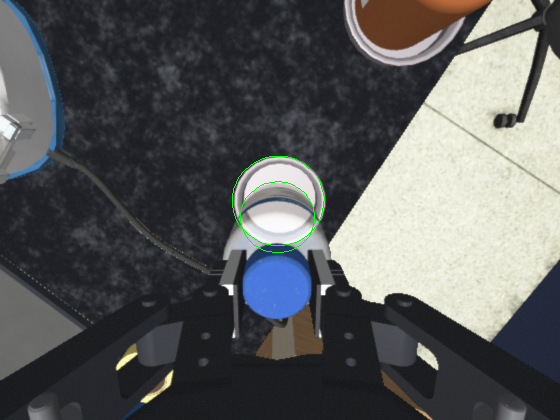

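```bash
python3 -m handwheel '[[0,0,0,0.03,0,0.001,0.6],[0,0,0,0.05,0,0.001,0.6],[0,0,0,0.058,0,0.001,0.6],[0,0,0,0.06,0,0.001,0.6],[0,0,0,0.06,0,0.001,0.6],[0,0,0,0.06,0,0.001,0.6]]'; python3 - <<'E'
from workcell import bot
from h import *
o=bot.get_obs();w=bot.camera("wrist")
plan(o,[.4833,-.2332,.105],30)
I=w["frame"][:,:,::-1].copy();e=o["ee_pos"]
cv2.imwrite("pics/w18.png",I)
E
```

```text
time: 22.5
ee_pos: [0.4837, -0.2347, 0.1091]
tcp_rot: [33.3, 89.9, -26.3]
wrist_force: [-0.5, -0.0, -0.5]
opening: 0.029
turn [ 0.4  0.1 -0. ] shift [ 0.0041  0.0004 -0.0015] ee [ 0.4837 -0.2347  0.1091] t 22.5 yaxis [0.863 0.505 0.001] zaxis [ 0.505 -0.863  0.001] q [-26.   3.  -8.  79.  -0.  34.]
```

View pics/w18.png

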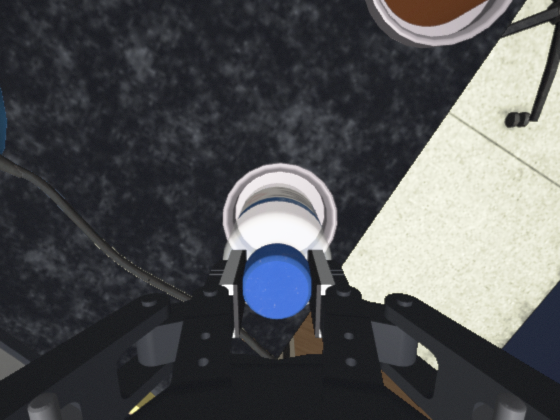

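Lower the last few mm, release, retreat and look.

```bash
python3 -m handwheel '[[0,0,0,0.003,0,0,0.6],[0,0,0,0.004,0,0,0.6],[0,0,0,0.004,0,0,0.6],[0,0,0,0.004,0,0,0.1],[0,0,0,0.004,0,0,-0.2],[0,0,0,0.004,0,0,-0.2],[0,0,0,-0.05,0,0,-0.2],[0,0,0,-0.1,0,0,-0.2],[0,0,0,-0.13,0,0,-0.2],[0,0,0,-0.13,0,0,-0.2]]'; python3 - <<'E'
from workcell import bot
from h import *
o=bot.get_obs();w=bot.camera("wrist")
plan(o,[.35,.1,.3],30)
I=w["frame"][:,:,::-1].copy()
for c,r,zz in(((.4833,-.2332),.04,.02),((.4833,-.2332),.015,.109)):
    cv2.polylines(I,[circ(w,c,r,zz,o).astype(np.int32)],True,(0,255,0),1)
cv2.imwrite("pics/w19.png",I)
E
```

```text
time: 23.8
ee_pos: [0.4842, -0.2349, 0.2407]
tcp_rot: [33.7, 89.8, -25.9]
wrist_force: [0.3, -0.2, 0.8]
opening: 0.0509
turn [ 0.4  0.2 -0.1] shift [-0.0603  0.0536 -0.3566] ee [ 0.4842 -0.2349  0.2407] t 23.8 yaxis [0.863 0.505 0.002] zaxis [ 0.505 -0.863  0.003] q [-26.   3.   7.  94.  -0.  34.]
```

View pics/w19.png

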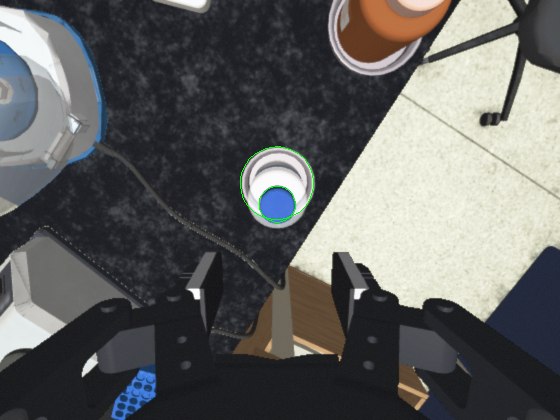

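```bash
python3 - <<'E'
from workcell import bot
from h import *
t=bot.camera("top")
J=cv2.resize(t["frame"][150:260,90:290,::-1],None,fx=4,fy=4,interpolation=3);J2=cv2.resize(t["frame"][150:260,250:450,::-1],None,fx=4,fy=4,interpolation=3)
for c,r,z in(((.3967,.1704),.015,.109),((.4844,-.0513),.022,.129),((.4862,.3823),.01,.074),((.4833,-.2332),.015,.109),((.4796,.0886),.038,.088)):
    p=circ(t,c,r,z)
    for I,x in((J,90),(J2,250)): cv2.polylines(I,[((p-[x,150]+.5)*4-.5).astype(np.int32)],True,(0,255,0),1)
cv2.imwrite("pics/t20a.png",J)
s=bot.camera("scene");cv2.imwrite("pics/s20.png",cv2.resize(s["frame"][140:290,130:430,::-1],None,fx=2.6,fy=2.6,interpolation=3))
E
```

```text
(no output)
```

View pics/t20a.png

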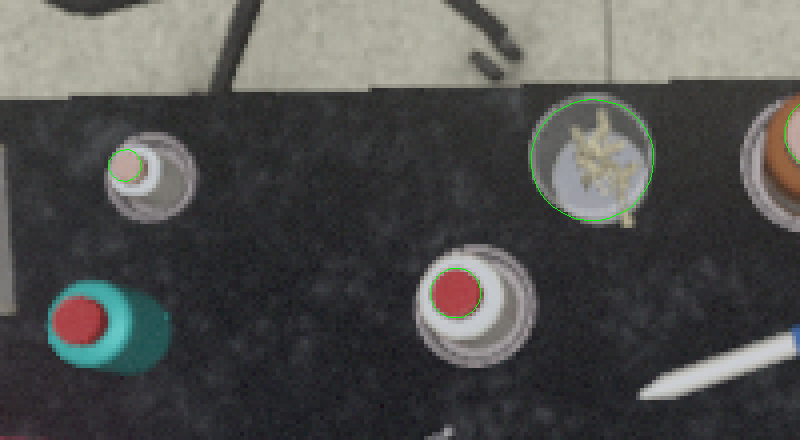

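View pics/s20.png

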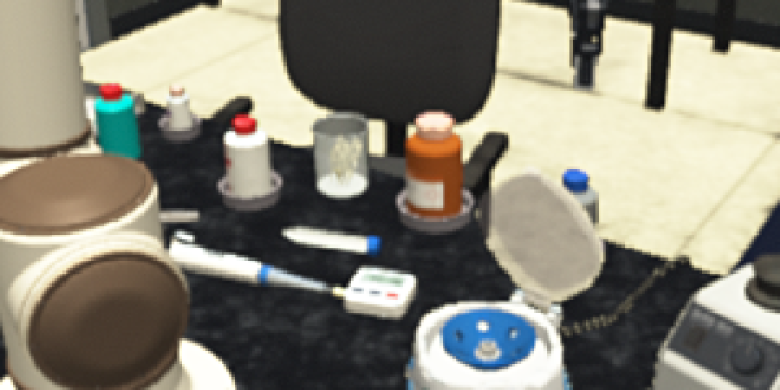

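All the bottles stand upright, with caps on the predicted seated positions. The beaker has not moved, and the gripper is clear, so I am handing in.

```bash
python3 - <<'E'
from workcell import bot
print(bot.job_done())
E
```

```text
the job is handed in; nothing more can be done
None
```

All four bottles are in holders of their own size, released and upright, and I handed the job in at about 24 s. `job_done` gives no verdict, so I can only report my own checks.

- **Placings:** The red-capped reagent bottle is in the near middle-sized holder and the blue-capped one in the far one. The amber bottle is in the large holder and the dropper in the small one.
- **Checks after release:** In the wrist pictures all four caps fell, within a pixel or two, where a bottle seated on the holder floor should show. The last top view agreed for the red-capped bottle, the dropper and the beaker, and showed only the edge of the amber cap. The last scene view showed every bottle upright. The blue-capped bottle was confirmed by the wrist and scene views only, because I did not view the part of the last top picture that covers it.
- **Beaker and look-alike:** The beaker stands where it was, and I never touched the turquoise bottle.
- **Disagreements:**
  - At first the wrist camera put things about 3–5 mm from where the top camera did. Closer wrist views agreed with the top camera, so nothing needed redoing.
  - Each grip left 5–8 N of upward force on the wrist, probably light finger contact, far below the limits.

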